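# Set the spindle that matches the sample in the vee cradle

## Task

Look which sample spindle lies on the cork pad beside the sloping rack, and take the spindle of the same shape out of the rack. Lower it level into both vees of the cradle, centred lengthways with its head clear of the vees, either way round, and let go only once it rests there, so that it centres itself. Leave the other spindles in the rack and everything else on the bench where it is.

Things in the scene. Friction and masses are not known exactly. Their poses are not given: they have to be found in the camera images.
- spindle_disc: loose steel spindle, about 0.1 kg: round shaft 12 mm thick with a single disc head, 32 mm across and 8 mm thick (x = 40 to 48 mm) at one end. Origin on the axis, x along it towards the head; plain shaft from x = -50 to +40 mm; y and z turned about the axis by any amount. Starts in one of the rack's three places, head uphill.
- sample_disc: fixed sample of the shape and size of spindle_disc (a single disc head, 32 mm across and 8 mm thick), level on a small wooden plinth; origin on its axis, 26 mm above the bench. One of the three samples lies on the sample pad: it shows which spindle is wanted; the other two are put away in the keeper tray.
- spindle_ball: loose steel spindle, about 0.1 kg: round shaft 12 mm thick with a ball head, 26 mm across (centre at x = 50 mm) at one end. Origin on the axis, x along it towards the head; plain shaft from x = -50 to +40 mm; y and z turned about the axis by any amount. Starts in one of the rack's three places, head uphill.
- sample_ball: fixed sample of the shape and size of spindle_ball (a ball head, 26 mm across), level on a small wooden plinth; origin on its axis, 26 mm above the bench. One of the three samples lies on the sample pad: it shows which spindle is wanted; the other two are put away in the keeper tray.
- spindle_rings: loose steel spindle, about 0.1 kg: round shaft 12 mm thick with two thin collars, 22 mm across and 5 mm thick with a 5 mm gap between them (x = 40 to 55 mm) at one end. Origin on the axis, x along it towards the head; plain shaft from x = -50 to +40 mm; y and z turned about the axis by any amount. Starts in one of the rack's three places, head uphill.
- sample_rings: fixed sample of the shape and size of spindle_rings (two thin collars, 22 mm across and 5 mm thick with a 5 mm gap between them), level on a small wooden plinth; origin on its axis, 26 mm above the bench. One of the three samples lies on the sample pad: it shows which spindle is wanted; the other two are put away in the keeper tray.
- sample_pad: flat cork pad 140 x 60 x 3 mm, fixed on the bench between rack and cradle; origin under its centre. The sample that lies on it (within 30 mm of its centre) is the one to match.
- keeper_tray: low wooden tray 150 x 130 x 18 mm, fixed, at the right of the bench, holding the two samples that are not wanted; origin under its centre.
- rack: fixed dark steel rack 230 mm wide (y), 120 deep (x), 85 high; origin under its centre, z up. Its plate rises 30 degrees towards +x, away from the robot. Places at y = -75, 0, 75 mm: a spindle's origin is at x = -13, z = 68 mm, axis straight up the slope, 26 mm off the plate, in two vees 48 mm apart: room for fingers square to the slope. Stop at the tail, 6 mm strips between places.
- cradle: fixed dark steel cradle: base plate 90 x 60 x 8 mm with two upright 90 degree vees, 6 mm thick, mouth 31 mm wide, at x = -27 and +27 mm, 48 mm clear between them. Origin under the plate's centre on the bench, z up; a spindle lies in it level, along x.
- cradle_seat (a point): point in the middle of the cradle between its vees, 36 mm above the bench, where the origin of a seated spindle comes to lie; axes as the cradle's.
- oil_cup: red oil cup with white lid, 35 mm across, 26 mm high, loose bystander on the bench; origin under its centre.
- strap_spool: cream round tin, 50 mm across, 20 mm high, loose bystander on the bench; origin under its centre.
- tweezers_b: brass-coloured tweezers, 121 x 12 x 8 mm, loose bystander on the bench; origin under its centre.
- blower: red rubber blower bulb, 103 x 51 x 51 mm, loose bystander on the bench; origin under its centre.
- battery_tester: black tester box, 47 x 62 x 42 mm, loose bystander on the bench; origin under its centre.

How it is judged (in metres and radians):
On the way, in this order (a step that is already met when the one before it is completed fails the run):
1. the matching spindle has been lifted out of the rack in the fingers (((horizontal distance between sample_disc and sample_pad below 0.03 m and distance of spindle_disc from where it was at the start of the episode above 0.06 m and contact force between the fingers and spindle_disc above 0.5 N) or (horizontal distance between sample_ball and sample_pad below 0.03 m and distance of spindle_ball from where it was at the start of the episode above 0.06 m and contact force between the fingers and spindle_ball above 0.5 N) or (horizontal distance between sample_rings and sample_pad below 0.03 m and distance of spindle_rings from where it was at the start of the episode above 0.06 m and contact force between the fingers and spindle_rings above 0.5 N))), for 0.1 s.
2. it is level in both vees of the cradle while the fingers still hold it (((horizontal distance between sample_disc and sample_pad below 0.03 m and horizontal distance between spindle_disc and cradle_seat below 0.014 m and z of spindle_disc in the frame of cradle between 0.032 and 0.044 m and angle between the x axis of spindle_disc and the x axis of cradle, either way round below 0.15 rad and contact force between the fingers and spindle_disc above 0.5 N) or (horizontal distance between sample_ball and sample_pad below 0.03 m and horizontal distance between spindle_ball and cradle_seat below 0.014 m and z of spindle_ball in the frame of cradle between 0.032 and 0.044 m and angle between the x axis of spindle_ball and the x axis of cradle, either way round below 0.15 rad and contact force between the fingers and spindle_ball above 0.5 N) or (horizontal distance between sample_rings and sample_pad below 0.03 m and horizontal distance between spindle_rings and cradle_seat below 0.014 m and z of spindle_rings in the frame of cradle between 0.032 and 0.044 m and angle between the x axis of spindle_rings and the x axis of cradle, either way round below 0.15 rad and contact force between the fingers and spindle_rings above 0.5 N))), for 0.1 s.
At the end, for the whole second after the job is handed in: The spindle of the same shape as the sample on the pad rests in both vees of the cradle: its origin within 10 mm (horizontally) and 4 mm (in height) of the seat, its axis within 0.06 rad of the cradle's, at rest and released; the other two spindles are within 15 mm of where they started (((horizontal distance between sample_disc and sample_pad below 0.03 m and horizontal distance between spindle_disc and cradle_seat below 0.01 m and z of spindle_disc in the frame of cradle between 0.032 and 0.04 m and angle between the x axis of spindle_disc and the x axis of cradle, either way round below 0.06 rad and linear speed of spindle_disc below 0.02 m/s and contact force between the fingers and spindle_disc below 0.1 N and distance of each of spindle_ball, spindle_rings from where it was at the start of the episode below 0.015 m) or (horizontal distance between sample_ball and sample_pad below 0.03 m and horizontal distance between spindle_ball and cradle_seat below 0.01 m and z of spindle_ball in the frame of cradle between 0.032 and 0.04 m and angle between the x axis of spindle_ball and the x axis of cradle, either way round below 0.06 rad and linear speed of spindle_ball below 0.02 m/s and contact force between the fingers and spindle_ball below 0.1 N and distance of each of spindle_disc, spindle_rings from where it was at the start of the episode below 0.015 m) or (horizontal distance between sample_rings and sample_pad below 0.03 m and horizontal distance between spindle_rings and cradle_seat below 0.01 m and z of spindle_rings in the frame of cradle between 0.032 and 0.04 m and angle between the x axis of spindle_rings and the x axis of cradle, either way round below 0.06 rad and linear speed of spindle_rings below 0.02 m/s and contact force between the fingers and spindle_rings below 0.1 N and distance of each of spindle_disc, spindle_ball from where it was at the start of the episode below 0.015 m))); the robot touches nothing.
It fails at once if a spindle of another shape is lifted out of the rack ((horizontal distance between sample_disc and sample_pad below 0.03 m and distance of any of spindle_ball, spindle_rings from where it was at the start of the episode above 0.05 m) or (horizontal distance between sample_ball and sample_pad below 0.03 m and distance of any of spindle_disc, spindle_rings from where it was at the start of the episode above 0.05 m) or (horizontal distance between sample_rings and sample_pad below 0.03 m and distance of any of spindle_disc, spindle_ball from where it was at the start of the episode above 0.05 m)).
It fails at once if a bystander is pushed more than 30 mm (distance of any of oil_cup, strap_spool, tweezers_b, blower, battery_tester from where it was at the start of the episode above 0.03 m).
It also fails if it takes over 32 s, if anything falls off the work surface, if the arm or the gripper's body presses on something with over 40 N, if the wrist force passes 120 N, or if a joint passes its speed limit or range.

## Robot

A 6-joint arm with a two-finger parallel gripper is mounted at the origin on a cart in front of the work surface, level with it; the furniture and walls round the work are solid. World frame = base frame: x ahead of the robot, y to its left, z up, the work surface at z = 0. Lengths are in m, angles in degrees, forces in N, time in s.
With the tool pointing down it reaches from about 0.3 to 0.75 m from the base axis. Payload 8.5 kg.
Tool frame: the origin (TCP) lies at the very end of the fingers, on their centre line; the grasp point (between the pads) lies 19 mm behind it; z points along the fingers, y is the line along which they close (so a half turn about z gives the same grasp; the last joint's range is limited). The gripper opens to 85 mm and grips with 20 to 120 N. Pads are 22 mm wide; open, the fingers measure 114 mm over their backs; the gripper's body (76 mm by 85 mm) begins 54 mm behind the grasp point. The pads swing forward as they close: fully open they stand 13 mm farther back than shut.
Start: joints at [52.294, 21.807, 74.336, -0, 83.858, -12.336], TCP at [0.236, 0.497, 0.231] pointing down, gripper open.
Joint ranges: [-178.18, 178.18], [-50.72, 133.34], [12.68, 142.11], [-81.47, 261.47], [9.98, 163.14], [-165.26, 165.26]. Speed limits (degrees/s): [136.94, 136.94, 180, 180, 180, 180].

## Interface

Orientations are given as a 3x3 rotation matrix whose columns are the frame's x, y, z axes.
In Python, from rig import bot gives the robot as it stands.
- The arm moves only by the tool jog_arm, called after "Call:" as name(argument=value, ...), one argument or row to a line, values as JSON. Schema: {"type":"object","properties":{"moves":{"type":"array","items":{"type":"array","items":{"type":"number"},"minItems":7,"maxItems":7},"minItems":1,"maxItems":10},"grip_n":{"type":"number"},"only":{"type":"string"},"quiet":{"type":"boolean"},"lines":{"type":"string"}},"required":["moves"],"additionalProperties":false}. moves is a list of rows, 1 to 10 of them, each of 7 numbers: dx, dy, dz in normalised numbers (1 is 0.4 m), then a rotation vector rx, ry, rz in fractions of the full range, 1 being 60 degrees, then the opening from 0.0 (shut) to 1.0 (fully open); each row is the pose to reach, as a shift and turn from the pose commanded when the call began, along the tool's axes at that moment; what a row does not reach only later rows make up. A row lasts 1/10 s, in which the tool goes at most 0.05 m and 8.59 degrees, less where a joint would pass 70% of its speed; a pose out of reach is approached as far as the arm can. The fingers move at their own pace and stop on an object; grip_n is the grip in N (left out, the last holds). Time passes only in rows, so rows that do not move let the fingers close. The tool returns the time, the measured TCP pose, the force, the opening and the grip force at its end. only (a regular expression) keeps the lines of the reply that match it, lines (a string "A,B") keeps lines A to B, and quiet returns only ok. Shift and turn numbers lie between -1 and 1, and a call with a number outside is refused. Input that does not fit is refused with a message, and nothing moves.
- bot.observe(): the state, without advancing time (a new reading comes with each control period).
- bot.snapshot(name): name is "scene" or "side" or "wrist"; returns a dict with "img" (400x640x3 uint8, blue, green, red), "range_z" (400x640 float32, m along the optical axis (not along the pixel's ray), 0 where there is no reading), "vfov" (degrees; the focal length in pixels is half the picture's height over the tangent of half this angle, whatever the lens; pixels are square), "cx", "cy" (the principal point, pixels), "k1" (the pictures are not rectified: a ray, as slopes to the right and down, at radius r is drawn at 1 + k1 r^2 times it, then the intrinsics apply), "eye" and "attitude" of the camera in the world. Camera axes: x right, y down, z forward; pixel columns grow to the right and rows downward; lengths in m; the calibration is good to about 2 mm. A picture is of the moment at which its call begins.
- bot.close_job(): hands the job in; it is judged then, once.
The state is a dict: "t": time; "joint_positions": joint angles; "dq": joint speeds; "joint_torque": joint torques, N m; "ee_pos": TCP position; "eef_rot": TCP orientation; "ft_force": force on the tool from outside, world axes, zero at the start; "torque": the same for the moment, N m; "grip_width": opening from 0.0 (shut) to 1.0 (fully open); "grip_force": force on a finger pad.
Only numpy, scipy, OpenCV 4.12 (cv2) and the standard library are available. Lean on these libraries where they do the work, as an engineer would, in place of code of your own. Each camera call takes 0.05 s, during which the arm holds its last target. There are 200 camera calls.

## Working session

There is one attempt and no reset: what is moved stays moved. The work goes in short steps, Python scripts to look and compute and a tool call to move; the robot and the scene stay as the last step left them, time stands still between calls to the robot, and variables do not carry over. Pictures are saved under pics/ and viewed, at most 10 in all, crops included, and the job is handed in when it is done.

```bash
ls; mkdir -p pics
```

Create h.py:
```python
import numpy as np, cv2
from rig import bot
def snap(n,save=None):
    s=bot.snapshot(n)
    if save: cv2.imwrite('pics/'+save,s['img'])
    np.savez(''+n+'.npz',**{k:np.array(v) for k,v in s.items()})
    return s
def load(n): return dict(np.load(''+n+'.npz'))
def K(s):
    f=200/np.tan(np.radians(s['vfov'])/2); return f
def rays(s,uv):
    uv=np.atleast_2d(np.array(uv,float)); f=K(s)
    d=(uv-[s['cx'],s['cy']])/f; p=d.copy()
    for _ in range(30): p=d/(1+s['k1']*(p**2).sum(1,keepdims=True))
    return p
def onplane(s,uv,z):
    p=rays(s,uv); d=np.c_[p,np.ones(len(p))]@np.array(s['attitude']).T
    e=np.array(s['eye']); return e+d*((z-e[2])/d[:,2])[:,None]
def cloud(s,uv):
    uv=np.atleast_2d(np.array(uv)); p=rays(s,uv); z=s['range_z'][uv[:,1].astype(int),uv[:,0].astype(int)]
    return np.array(s['eye'])+(np.c_[p,np.ones(len(p))]*z[:,None])@np.array(s['attitude']).T
```

Run:
```python
from h import *
for n in ['scene','side','wrist']:
    s=snap(n,n+'0.png'); print(n,s['vfov'],s['cx'],s['cy'],s['k1'],s['eye'],np.round(s['attitude'],3).tolist())
    z=s['range_z']; print((z>0).mean())
print(bot.observe())
```

```text
pics
rig.py
scene 54.125110166308296 319.83537798766184 200.76661111309113 -0.0265440234673079 [-0.22173484 -0.64043503  0.58933036] [[0.57, -0.418, 0.707], [-0.821, -0.27, 0.502], [-0.019, -0.867, -0.498]]
0.99601953125
side 53.83972614801454 319.2521942102632 199.07335067003316 -0.08626764627942533 [ 0.00309755 -0.82908309  0.62816124] [[0.813, -0.337, 0.474], [-0.582, -0.451, 0.677], [-0.014, -0.826, -0.563]]
0.995890625
wrist 63.57293239366734 315.4845349079642 198.76921885501582 -0.06135563378369275 [0.17330634 0.52710917 0.37392437] [[0.428, 0.869, 0.246], [0.904, -0.412, -0.118], [-0.001, 0.273, -0.962]]
0.99587109375
{'t': 0.15, 'joint_positions': array([ 5.22936802e+01,  2.18332466e+01,  7.43730296e+01, -2.88542658e-03,
        8.38573352e+01, -1.23351786e+01]), 'dq': array([ 0.00042178, -0.08056365, -0.13485123, -0.00761355,  0.00991272,
       -0.15285758]), 'joint_torque': array([ 2.98377417e-03, -4.48627675e+01, -2.31345195e+01, -1.94605118e-04,
        3.81378079e-03, -5.66563287e-06]), 'ee_pos': array([0.23553149, 0.49676613, 0.23085337]), 'eef_rot': array([[-9.03553486e-01,  4.28474841e-01, -6.39416749e-04],
       [ 4.28475277e-01,  9.03553048e-01, -9.08987070e-04],
       [ 1.88268862e-04, -1.09529270e-03, -9.99999382e-01]]), 'ft_force': array([ 0.22038178, -0.0626077 ,  0.2061099 ]), 'torque': array([0.03343578, 0.07781022, 0.01325039]), 'grip_force': 0.0, 'grip_width': 1.0000971352848382}
```

View pics/scene0.png

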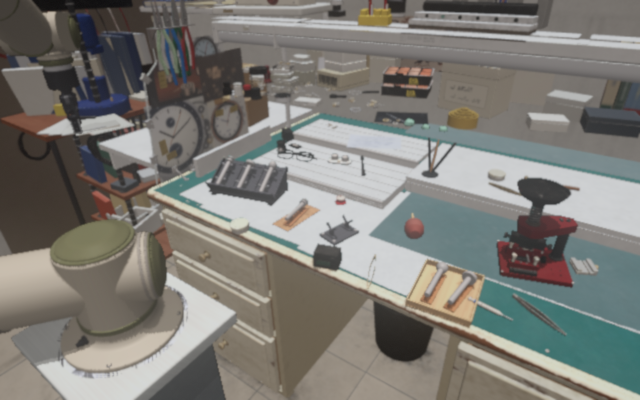

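View pics/side0.png

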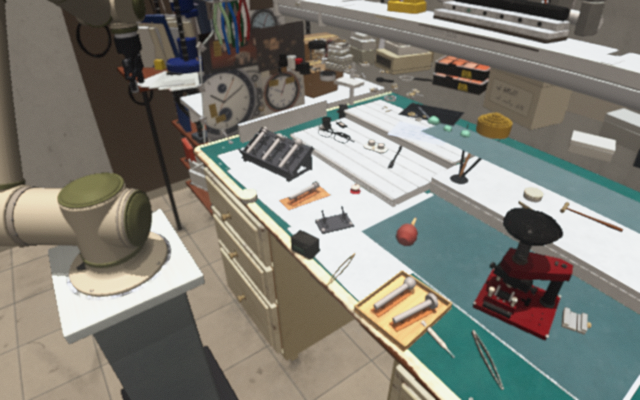

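The scene view shows the rack at (247,180), the pad with its sample at (296,213), the cradle at (338,232) and the tray at (445,290). The side view has the rack at (278,152), the pad at (305,193) and the cradle at (335,220). I'll enlarge these regions to tell the heads apart.

Run:
```python
from h import *
a=load('scene')['img']; b=load('side')['img']
def c(i,x,y,w,h,W,H): return cv2.resize(i[y:y+h,x:x+w],(W,H),interpolation=cv2.INTER_CUBIC)
top=np.hstack([c(b,235,120,90,67,400,300),c(b,270,172,90,67,400,300)])
bot_=np.hstack([c(b,350,265,110,82,400,300),c(a,200,150,110,82,400,300)])
cv2.imwrite('pics/crops1.png',np.vstack([top,bot_]))
```

```text
(no output)
```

View pics/crops1.png

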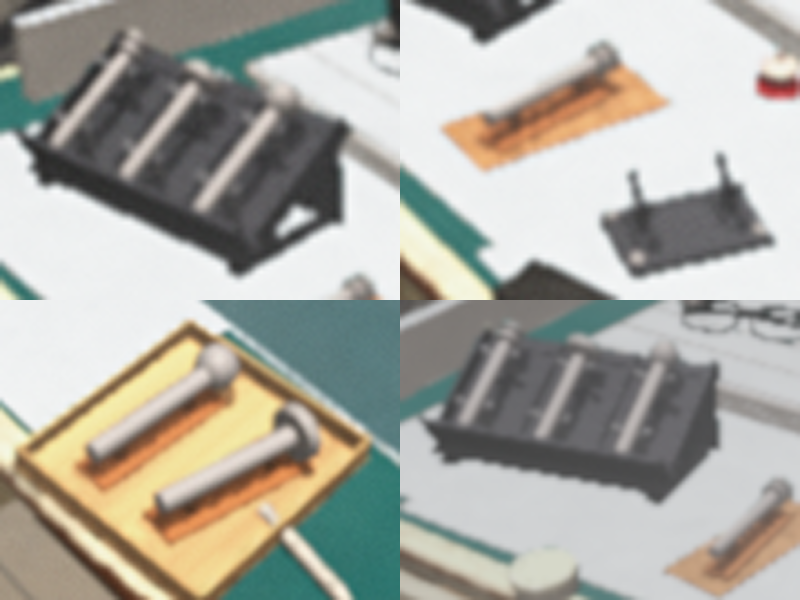

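View pics/wrist0.png

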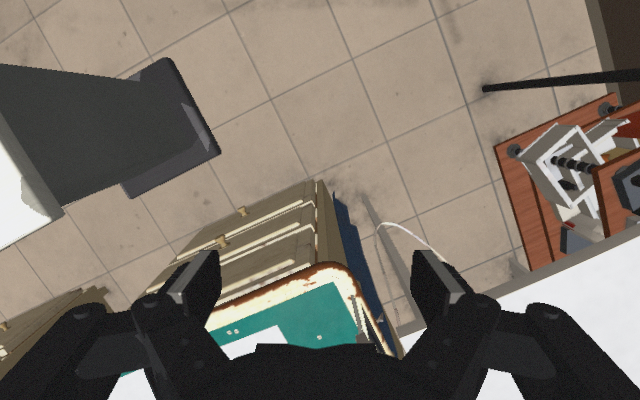

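The pad sample has two thin collars (the tray holds the ball and the disc), so the rings spindle is wanted. The rack's right-hand place holds the ball. Left and middle are still unclear, so I'll locate the rack and cradle, then look closer.

Run:
```python
from h import *
for n,rb,cb in [('scene',(195,140,300,215),(315,210,362,248)),('side',(225,115,330,185),(305,198,360,240))]:
    s=load(n)
    for nm,(x0,y0,x1,y1) in [('rack',rb),('cradle',cb)]:
        uv=np.array([(u,v) for v in range(y0,y1) for u in range(x0,x1)])
        P=cloud(s,uv); col=s['img'][uv[:,1],uv[:,0]].astype(int)
        m=(col.max(1)<100)&(P[:,2]>0.004)&(P[:,2]<.12)&(np.abs(P[:,0])<1)
        P=P[m]; uv=uv[m]
        c=np.median(P,0); k=np.linalg.norm(P[:,:2]-c[:2],axis=1)<(.16 if nm=='rack' else .07); P=P[k]
        r=cv2.minAreaRect(P[:,:2].astype(np.float32))
        print(n,nm,len(P),np.round(P.min(0),3),np.round(P.max(0),3),np.round(r[0],4),np.round(r[1],4),r[2])
        if nm=='cradle':
            b=P[(P[:,2]<.014)]; r=cv2.minAreaRect(b[:,:2].astype(np.float32));print('base',len(b),np.round(r[0],4),np.round(r[1],4),r[2])
            b=P[(P[:,2]>.02)]; print(len(b),np.round(b[::max(1,len(b)//25)],3).tolist())
        else:
            # plane
            A=np.c_[P[:,:2],np.ones(len(P))]
            k=np.ones(len(P),bool)
            for _ in range(8):
                w=np.linalg.lstsq(A[k],P[k,2],rcond=None)[0]; k=np.abs(A@w-P[:,2])<.006
            print('plane',w,'slope',np.degrees(np.arctan(np.hypot(*w[:2]))),'yaw',np.degrees(np.arctan2(w[1],w[0])),k.sum())
```

```text
scene rack 1255 [0.454 0.047 0.005] [0.61  0.295 0.096] [0.5299 0.1706] [0.1206 0.2303] 13.114768028259277
plane [ 0.43544642  0.12064592 -0.20663194] slope 24.315863146334927 yaw 15.486063201047488 576
scene cradle 69 [ 0.463 -0.212  0.009] [ 0.525 -0.176  0.038] [ 0.4942 -0.1939] [0.023  0.0642] 76.37232971191406
base 25 [ 0.494  -0.1944] [0.0225 0.0643] 75.71634674072266
21 [[0.517, -0.198, 0.028], [0.518, -0.2, 0.028], [0.521, -0.193, 0.021], [0.52, -0.196, 0.022], [0.521, -0.199, 0.023], [0.517, -0.198, 0.021], [0.519, -0.2, 0.021], [0.463, -0.193, 0.038], [0.464, -0.195, 0.038], [0.469, -0.18, 0.026], [0.468, -0.183, 0.028], [0.463, -0.19, 0.034], [0.468, -0.189, 0.03], [0.468, -0.177, 0.022], [0.468, -0.18, 0.024], [0.466, -0.185, 0.027], [0.47, -0.185, 0.025], [0.471, -0.187, 0.025], [0.468, -0.183, 0.022], [0.468, -0.186, 0.023], [0.469, -0.189, 0.023]]
side rack 1671 [0.452 0.045 0.004] [0.613 0.296 0.094] [0.532  0.1721] [0.1226 0.2376] 13.865764617919922
plane [ 0.55655334  0.13980876 -0.27979795] slope 29.849144513749916 yaw 14.10118333530429 1050
side cradle 185 [ 0.448 -0.228  0.004] [ 0.536 -0.161  0.038] [ 0.4936 -0.1934] [0.0527 0.0809] 73.00448608398438
base 143 [ 0.4936 -0.1934] [0.0527 0.0809] 73.00448608398438
29 [[0.521, -0.195, 0.027], [0.522, -0.19, 0.021], [0.517, -0.2, 0.029], [0.519, -0.202, 0.03], [0.515, -0.211, 0.036], [0.52, -0.193, 0.02], [0.519, -0.197, 0.023], [0.517, -0.204, 0.028], [0.518, -0.208, 0.03], [0.517, -0.201, 0.023], [0.519, -0.202, 0.023], [0.523, -0.201, 0.02], [0.519, -0.203, 0.02], [0.468, -0.18, 0.026], [0.466, -0.188, 0.032], [0.463, -0.196, 0.038], [0.465, -0.198, 0.038], [0.467, -0.199, 0.038], [0.467, -0.182, 0.024], [0.467, -0.187, 0.028], [0.464, -0.195, 0.034], [0.466, -0.196, 0.034], [0.468, -0.181, 0.02], [0.467, -0.187, 0.025], [0.47, -0.187, 0.023], [0.472, -0.188, 0.023], [0.467, -0.186, 0.021], [0.469, -0.187, 0.021], [0.472, -0.188, 0.02]]
```

Add to h.py:
```python
from scipy.spatial.transform import Rotation as Ro
def rackR(yaw):
    c,s=np.cos(np.radians(yaw)),np.sin(np.radians(yaw))
    z=np.array([.5*c,.5*s,-np.sqrt(.75)]); y=np.array([-s,c,0]); return np.c_[np.cross(y,z),y,z]
def downR(yaw):  # spindle axis (toward head) = -tool x, along yaw
    c,s=np.cos(np.radians(yaw)),np.sin(np.radians(yaw))
    y=np.array([-s,c,0]); z=np.array([0,0,-1.]); return np.c_[np.cross(y,z),y,z]
def delta(p,R):
    o=bot.observe(); R0=o['eef_rot']
    d=R0.T@(np.array(p)-o['ee_pos']); r=Ro.from_matrix(R0.T@R).as_rotvec(degrees=True)
    print('d',np.round(d,4),'rv',np.round(r,2),'|d|',round(np.linalg.norm(d),3),'ang',round(np.linalg.norm(r),1)); return d,r
```

```bash
python3 -c "
from h import *
delta([.460,.154,.172],rackR(13.7))"
```

```text
d [-0.3497 -0.2135  0.059 ] rv [-10.28 -28.85 -38.15] |d| 0.414 ang 48.9
```

The rows are not in the units I measure in: shifts go in shares of 0.4 m and turns go in shares of 60 degrees. I convert before sending: -0.35 m is -0.875, -0.32 m is -0.8, -38.15 degrees is -0.6358.

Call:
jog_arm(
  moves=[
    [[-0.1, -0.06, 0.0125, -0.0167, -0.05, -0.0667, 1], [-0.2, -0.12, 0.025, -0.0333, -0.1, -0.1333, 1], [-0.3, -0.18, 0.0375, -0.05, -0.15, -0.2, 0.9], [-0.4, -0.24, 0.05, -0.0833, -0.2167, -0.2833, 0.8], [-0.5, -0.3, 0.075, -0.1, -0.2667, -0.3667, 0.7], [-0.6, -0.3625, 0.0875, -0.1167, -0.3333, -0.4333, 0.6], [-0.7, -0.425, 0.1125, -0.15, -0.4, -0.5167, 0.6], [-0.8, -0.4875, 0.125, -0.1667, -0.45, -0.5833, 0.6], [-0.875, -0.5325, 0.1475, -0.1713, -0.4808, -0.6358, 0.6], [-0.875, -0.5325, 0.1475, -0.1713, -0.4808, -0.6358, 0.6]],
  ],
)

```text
refused: moves[0]: the value is too long (schema: maxItems 7). Nothing was moved.
```

Refused on format, not on reach. It needs a list of rows, each a list of 7 numbers.

Call:
jog_arm(
  moves=[
    [-0.1, -0.06, 0.0125, -0.0167, -0.05, -0.0667, 1],
    [-0.2, -0.12, 0.025, -0.0333, -0.1, -0.1333, 1],
    [-0.3, -0.18, 0.0375, -0.05, -0.15, -0.2, 0.9],
    [-0.4, -0.24, 0.05, -0.0833, -0.2167, -0.2833, 0.8],
    [-0.5, -0.3, 0.075, -0.1, -0.2667, -0.3667, 0.7],
    [-0.6, -0.3625, 0.0875, -0.1167, -0.3333, -0.4333, 0.6],
    [-0.7, -0.425, 0.1125, -0.15, -0.4, -0.5167, 0.6],
    [-0.8, -0.4875, 0.125, -0.1667, -0.45, -0.5833, 0.6],
    [-0.875, -0.5325, 0.1475, -0.1713, -0.4808, -0.6358, 0.6],
    [-0.875, -0.5325, 0.1475, -0.1713, -0.4808, -0.6358, 0.6],
  ],
)

```text
t: 1.15
ee_pos: [0.461, 0.1529, 0.172]
eef_rot: [[-0.84, -0.237, 0.487], [-0.205, 0.971, 0.119], [-0.502, -0.0, -0.865]]
ft_force: [0.6, 1.0, 0.1]
grip_width: 0.601
grip_force: 0.0
```

Run:
```python
from h import *
s=snap('wrist','wrist1.png'); delta([.460,.154,.172],rackR(13.7)); print(s['eye'])
```

```text
d [ 0.0011  0.0038 -0.0014] rv [-0.1   0.13  0.08] |d| 0.004 ang 0.2
[0.33359207 0.12240536 0.26125752]
```

View pics/wrist1.png

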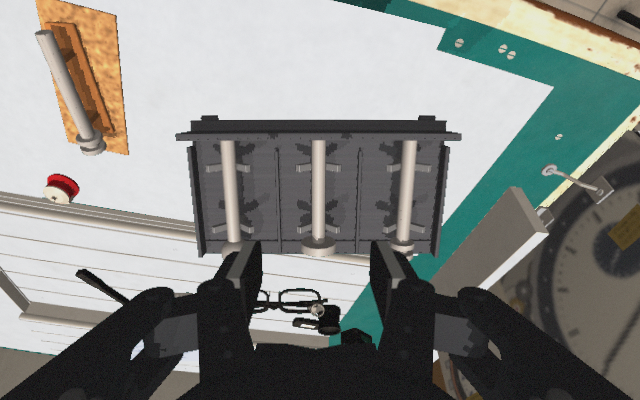

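The wrist view shows the rack squarely. The disc head is in the middle at (318,245), the ball is at the left (230,248), and a thin-collared head is at the right (402,248). The pad sample with two collars is at (90,143). So the target is the place at +y, and I'll measure its shaft.

Create spin.py:
```python
from h import *
s=load('wrist'); g=s['img'].astype(int)
print('focal',K(s))
ax=rackR(13.7)
for nm,x0,x1 in [('ball',212,250),('disc',304,335),('rings',388,424)]:
    uv=np.array([(u,v) for v in range(138,236) for u in range(x0,x1)])
    c=g[uv[:,1],uv[:,0]]; m=c.min(1)>125; P=cloud(s,uv[m]); U=uv[m]
    q=P@ax  # downhill, across, into
    # per row centres
    vs=np.unique(U[:,1]); C=[]
    for v in vs:
        k=U[:,1]==v
        if 10<=k.sum()<=22: C.append([U[k,0].min()/2+U[k,0].max()/2,v])
    C=np.array(C)
    top=np.percentile(q[:,2],10); 
    # intersect centre rays with plane 'into' = plane of axis (surface+6mm)
    med=np.median(q[:,2]); 
    R=rays(s,C); D=np.c_[R,np.ones(len(R))]@np.array(s['attitude']).T@ax; e=np.array(s['eye'])@ax
    h=top+.006; X=e+D*((h-e[2])/D[:,2])[:,None]
    f=np.polyfit(X[:,0],X[:,1],1)
    res=X[:,1]-np.polyval(f,X[:,0])
    print(nm,m.sum(),len(C),'top',round(top,4),'med',round(med,4),'across mean',round(X[:,1].mean(),4),'tilt deg',round(np.degrees(f[0]),2),'downhill range',np.round([X[:,0].min(),X[:,0].max()],4),'res',round(res.std(),4))
    print('  mean point world',np.round(ax@X.mean(0),4))
```

```bash
python3 spin.py
```

Run:
```python
from h import *
s=load('wrist');ax=rackR(13.7)
# plate corners (full-extent edges) on plate
for u,v in [(260,150),(260,200),(350,150),(350,200),(220,250),(300,230)]:
    print((u,v),np.round(cloud(s,[(u,v)])[0]@ax,4))
# range profile along rings and ball shaft centre
for u in (228,318,406): 
    P=cloud(s,[(u,v) for v in range(130,262,6)])@ax; print(u,np.round(P[:,[0,2]],3).tolist())
```

```text
focal 322.7371722352035
ball 1156 95 top 0.2104 med 0.2117 across mean -0.0334 tilt deg 0.94 downhill range [-0.546  -0.4631] res 0.0012
  mean point world [0.5366 0.0964 0.0643]
disc 1204 96 top 0.2104 med 0.2117 across mean 0.042 tilt deg 0.34 downhill range [-0.5457 -0.4624] res 0.0008
  mean point world [0.5184 0.1696 0.0641]
rings 1136 95 top 0.2104 med 0.2116 across mean 0.1177 tilt deg -1.58 downhill range [-0.5458 -0.4629] res 0.0018
  mean point world [0.5007 0.2432 0.0642]
(260, 150) [-0.4742 -0.0109  0.2448]
(260, 200) [-0.5211 -0.0126  0.2426]
(350, 150) [-0.4741  0.0712  0.2444]
(350, 200) [-0.5209  0.0723  0.2422]
(220, 250) [-0.5723 -0.0547  0.2413]
(300, 230) [-0.5387  0.0265  0.2105]
228 [[-0.456, 0.242], [-0.458, 0.208], [-0.463, 0.21], [-0.468, 0.213], [-0.473, 0.212], [-0.478, 0.212], [-0.483, 0.212], [-0.488, 0.212], [-0.493, 0.211], [-0.498, 0.211], [-0.504, 0.213], [-0.508, 0.21], [-0.514, 0.212], [-0.519, 0.21], [-0.525, 0.212], [-0.53, 0.21], [-0.536, 0.211], [-0.542, 0.213], [-0.547, 0.212], [-0.551, 0.209], [-0.556, 0.206], [-0.499, 0.078]]
318 [[-0.455, 0.23], [-0.458, 0.208], [-0.463, 0.21], [-0.468, 0.21], [-0.473, 0.21], [-0.478, 0.21], [-0.483, 0.21], [-0.488, 0.21], [-0.493, 0.21], [-0.498, 0.21], [-0.503, 0.211], [-0.509, 0.212], [-0.514, 0.211], [-0.519, 0.21], [-0.525, 0.212], [-0.53, 0.211], [-0.535, 0.211], [-0.54, 0.21], [-0.546, 0.21], [-0.552, 0.21], [-0.553, 0.201], [-0.558, 0.2]]
406 [[-0.456, 0.239], [-0.458, 0.209], [-0.463, 0.212], [-0.468, 0.213], [-0.473, 0.214], [-0.478, 0.211], [-0.483, 0.212], [-0.488, 0.211], [-0.493, 0.211], [-0.498, 0.211], [-0.503, 0.212], [-0.508, 0.211], [-0.514, 0.211], [-0.519, 0.211], [-0.524, 0.21], [-0.53, 0.211], [-0.535, 0.212], [-0.541, 0.211], [-0.547, 0.212], [-0.552, 0.21], [-0.556, 0.206], [-0.562, 0.207]]
```

Run:
```python
from h import *
ax=rackR(13.7); print(ax@[-.5125,.1177,.2165])
delta(ax@[-.5125,.1177,.2345-.075],ax)
```

```text
[0.50850478 0.24510683 0.0687555 ]
d [-0.0067  0.0809  0.0652] rv [-0.1   0.13  0.08] |d| 0.104 ang 0.2
```

Converted, 0.081 m is 0.2025, 0.075 m is 0.1875, -0.1 degrees is -0.0017.

Call:
jog_arm(
  moves=[
    [0, 0.1, 0.025, 0, 0, 0, 0.4],
    [-0.0125, 0.1875, 0.075, 0, 0, 0, 0.4],
    [-0.0168, 0.2025, 0.1375, 0, 0, 0, 0.4],
    [-0.0168, 0.2025, 0.1625, -0.0017, 0.0017, 0.0017, 0.4],
    [-0.0168, 0.2025, 0.1625, -0.0017, 0.0017, 0.0017, 0.4],
    [-0.0168, 0.2025, 0.1625, -0.0017, 0.0017, 0.0017, 0.4],
  ],
)

```text
t: 1.8
ee_pos: [0.4786, 0.2416, 0.1198]
eef_rot: [[-0.843, -0.235, 0.484], [-0.202, 0.972, 0.12], [-0.499, 0.003, -0.867]]
ft_force: [0.3, -0.2, 1.0]
grip_width: 0.401
grip_force: 0.0
```

Run:
```python
from h import *
s=snap('wrist','wrist2.png'); ax=rackR(13.7); delta(ax@[-.5125,.1177,.2345],ax)
```

```text
d [-0.0001 -0.0038  0.0774] rv [ 0.11 -0.01 -0.17] |d| 0.078 ang 0.2
```

View pics/wrist2.png

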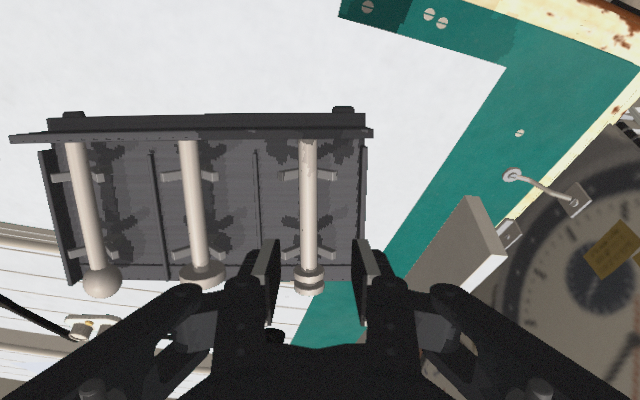

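The double collar is clear at (309,280) and the finger mid-line is at about 316, so a small -y correction is needed. I'll re-measure the shaft from here.

```bash
sed -e "s/\[('ball'.*\]:/[('rings',294,324)]:/" -e 's/range(138,236)/range(145,262)/' spin.py > spin2.py; python3 spin2.py; python3 -c "
from h import *
s=load('wrist'); ax=rackR(13.7)
C=rays(s,[(309,181),(307,150),(310,270)]);D=np.c_[C,[1,1,1]]@np.array(s['attitude']).T@ax;e=np.array(s['eye'])@ax
print(e+D*((.2165-e[2])/D[:,2])[:,None]); print(cloud(s,[(309,v) for v in range(255,297,3)])@ax)
o=bot.observe();print(o['t'],o['ee_pos']@ax)"
```

```text
focal 322.7371722352035
rings 1928 114 top 0.2105 med 0.2117 across mean 0.117 tilt deg 0.04 downhill range [-0.5454 -0.466 ] res 0.0006
  mean point world [0.5018 0.2428 0.0647]
[[-0.48897251  0.11794815  0.2165    ]
 [-0.46912628  0.11685244  0.2165    ]
 [-0.55235256  0.11812203  0.2165    ]]
[[-0.53794247  0.11765717  0.21037228]
 [-0.5400106   0.1176443   0.21011266]
 [-0.54273786  0.11760273  0.21114843]
 [-0.54453974  0.1176023   0.2103117 ]
 [-0.54716593  0.11756674  0.21105289]
 [-0.54921255  0.11755629  0.21065659]
 [-0.55131888  0.11754353  0.2103593 ]
 [-0.55160773  0.11760417  0.20680386]
 [-0.55354354  0.11759738  0.20624753]
 [-0.55608571  0.11756694  0.20672694]
 [-0.56125179  0.1174365   0.21156759]
 [-0.56179486  0.11748462  0.20858309]
 [-0.56211891  0.11753926  0.20533517]
 [-0.5647233   0.11750841  0.20579656]]
1.85 [-0.5124444   0.12137118  0.15705828]
```

Converted, 0.077 m is 0.1925, -0.004 m is -0.01.

Call:
jog_arm(
  moves=[
    [0, -0.01, 0.0375, 0, 0, 0, 0.4],
    [0, -0.01, 0.0875, 0, 0, 0, 0.4],
    [0, -0.01, 0.1375, 0, 0, 0, 0.4],
    [0, -0.01, 0.17, 0, 0, 0, 0.4],
    [0, -0.01, 0.1925, 0, 0, 0, 0.4],
    [0, -0.01, 0.1925, 0, 0, 0, 0.4],
    [0, -0.01, 0.1925, 0, 0, 0, 0.4],
  ],
)

```text
t: 2.55
ee_pos: [0.5169, 0.2477, 0.0532]
eef_rot: [[-0.842, -0.236, 0.485], [-0.203, 0.972, 0.121], [-0.5, 0.003, -0.866]]
ft_force: [-0.3, -0.3, 0.7]
grip_width: 0.401
grip_force: 0.0
```

```bash
python3 -c "
from h import *
ax=rackR(13.7); delta(ax@[-.512,.1174,.2345],ax)"
```

```text
d [ 0.0003 -0.0008  0.0002] rv [ 0.14 -0.03 -0.12] |d| 0.001 ang 0.2
```

Converted, -0.001 m is -0.0025.

Call:
jog_arm(
  moves=[
    [0, -0.0025, 0, 0, 0, 0, 0.2],
    [0, -0.0025, 0, 0, 0, 0, 0],
    [0, -0.0025, 0, 0, 0, 0, 0],
    [0, -0.0025, 0, 0, 0, 0, 0],
    [0, -0.0025, 0, 0, 0, 0, 0],
    [0, -0.0025, 0, 0, 0, 0, 0],
  ],
  grip_n=50,
)

```text
t: 3.15
ee_pos: [0.5172, 0.2462, 0.0535]
eef_rot: [[-0.842, -0.236, 0.485], [-0.203, 0.972, 0.12], [-0.5, 0.003, -0.866]]
ft_force: [-0.9, -6.2, 3.2]
grip_width: 0.12
grip_force: 48.7
```

Call:
jog_arm(
  moves=[
    [0, 0, -0.0125, 0, 0, 0, 0],
    [0, 0, -0.05, 0, 0, 0, 0],
    [0, 0, -0.1125, 0, 0, 0, 0],
    [0, 0, -0.2, 0, 0, 0, 0],
    [0, 0, -0.275, 0, 0, 0, 0],
    [0, 0, -0.325, 0, 0, 0, 0],
    [0, 0, -0.325, 0, 0, 0, 0],
  ],
)

```text
t: 3.85
ee_pos: [0.4537, 0.2313, 0.1678]
eef_rot: [[-0.84, -0.237, 0.488], [-0.203, 0.972, 0.122], [-0.503, 0.003, -0.864]]
ft_force: [-0.5, -0.9, -2.4]
grip_width: 0.119
grip_force: 48.8
```

```bash
python3 -c "
from h import *
s=snap('wrist','wrist3.png'); snap('scene','scene3.png'); snap('side','side3.png')
c=downR(-10); delta([.494,-.194,.2],c)"
```

```text
d [ 0.0351 -0.4224 -0.0625] rv [ 6.35 29.42 23.08] |d| 0.428 ang 37.9
```

View pics/wrist3.png

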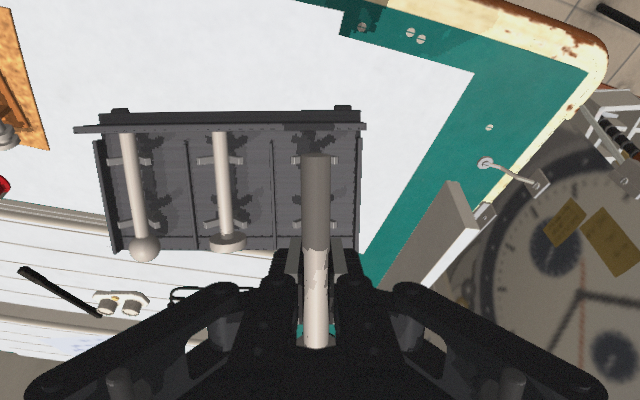

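The spindle is held (tail at (315,155), pads on the shaft) and the ball and disc are still in the rack. Next I'll carry it level to a spot beside the cradle and look at the cradle from there.

```bash
python3 -c "
from h import *
delta([.49,-.11,.2],downR(-10))"
```

```text
d [ 0.0214 -0.3398 -0.0544] rv [ 6.35 29.42 23.08] |d| 0.345 ang 37.9
```

Converted, -0.34 m is -0.85, -0.32 m is -0.8, 29.42 degrees is 0.4903.

Call:
jog_arm(
  moves=[
    [0.005, -0.05, -0.05, 0.0083, 0.0417, 0.0333, 0],
    [0.0125, -0.15, -0.075, 0.02, 0.0917, 0.075, 0],
    [0.0175, -0.2625, -0.0875, 0.0333, 0.1583, 0.125, 0],
    [0.025, -0.375, -0.1, 0.0467, 0.2167, 0.1667, 0],
    [0.03, -0.4875, -0.1125, 0.06, 0.2833, 0.2167, 0],
    [0.0375, -0.6, -0.125, 0.075, 0.35, 0.275, 0],
    [0.045, -0.7125, -0.13, 0.0883, 0.4167, 0.325, 0],
    [0.05, -0.8, -0.135, 0.1, 0.4667, 0.3667, 0],
    [0.0535, -0.85, -0.136, 0.1058, 0.4903, 0.3847, 0],
    [0.0535, -0.85, -0.136, 0.1058, 0.4903, 0.3847, 0],
  ],
)

```text
t: 5.0
ee_pos: [0.4911, -0.1127, 0.1987]
eef_rot: [[-0.984, 0.177, -0.002], [0.177, 0.984, 0.001], [0.002, 0.001, -1.0]]
ft_force: [0.1, 0.3, -0.9]
grip_width: 0.124
grip_force: 49.0
```

Call:
jog_arm(
  moves=[
    [0, 0, 0, 0, 0, 0, 0],
    [0, 0, 0, 0, 0, 0, 0],
  ],
)

```text
t: 5.2
ee_pos: [0.4899, -0.1092, 0.2002]
eef_rot: [[-0.985, 0.173, 0.0], [0.173, 0.985, 0.001], [-0.0, 0.001, -1.0]]
ft_force: [-0.4, 0.5, -0.8]
grip_width: 0.125
grip_force: 49.0
```

```bash
python3 -c "
from h import *
s=snap('wrist','wrist4.png'); delta([.49,-.11,.2],downR(-10))"
```

```text
d [-0.0003 -0.0008  0.0005] rv [0.04 0.03 0.08] |d| 0.001 ang 0.1
```

View pics/wrist4.png

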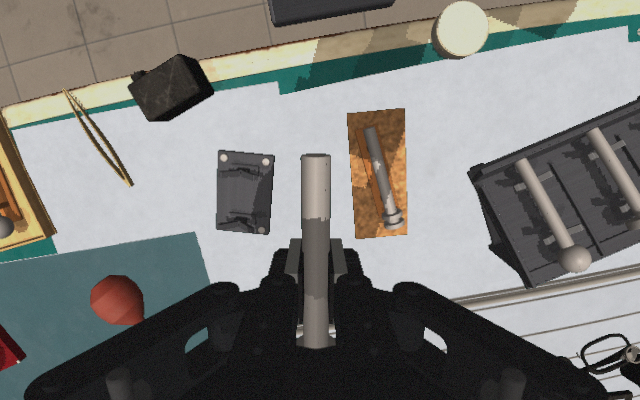

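The cradle is fully visible at (245,192), long side close to the image vertical. The sample is at (385,180).

Run:
```python
from h import *
s=load('wrist'); g=s['img'].astype(int)
uv=np.array([(u,v) for v in range(140,245) for u in range(205,285)])
P=cloud(s,uv); c=g[uv[:,1],uv[:,0]]; m=(c.max(1)<120)|((P[:,2]>.0045)&(P[:,2]<.05))
mk=np.zeros((400,640),np.uint8); mk[uv[m][:,1],uv[m][:,0]]=255
mk=cv2.morphologyEx(mk,cv2.MORPH_OPEN,np.ones((3,3),np.uint8))
cn=max(cv2.findContours(mk,cv2.RETR_EXTERNAL,cv2.CHAIN_APPROX_NONE)[0],key=cv2.contourArea)[:,0]
X=onplane(s,cn,.008)
r=cv2.minAreaRect(X[:,:2].astype(np.float32)); print('rect',np.round(r[0],4),np.round(r[1],4),r[2])
i=mk[uv[:,1],uv[:,0]]>0; Q=P[i]
b=Q[(Q[:,2]>.004)&(Q[:,2]<.012)]; r=cv2.minAreaRect(b[:,:2].astype(np.float32)); print('depth base',np.round(r[0],4),np.round(r[1],4),r[2])
ang=r[2]-90 if r[1][0]<r[1][1] else r[2]
ang=(ang+90)%180-90; a=np.radians(ang); ax=np.array([[np.cos(a),-np.sin(a)],[np.sin(a),np.cos(a)]])
v=Q[Q[:,2]>.016]; w=(v[:,:2]-r[0])@ax; print('ang',ang,len(v),v[:,2].max())
for sg in (-1,1):
    k=w[:,0]*sg>0; print(sg,k.sum(),np.round([np.percentile(w[k,0],p) for p in (2,50,98)],4),np.round([w[k,1].min(),w[k,1].max()],4))
    for zz in (.018,.022,.026,.030,.034,.038):
        j=k&(abs(v[:,2]-zz)<.002); 
        if j.any(): print('   z',zz,np.round([w[j,1].min(),w[j,1].max()],4), j.sum(), np.round(np.median(w[j,0]),4))
# spindle in hand: shaft visible tail
uv=np.array([(u,v) for v in range(150,235) for u in range(285,345)]); P=cloud(s,uv); k=(P[:,2]>.15); q=(P[k]-bot.observe()['ee_pos'])@bot.observe()['eef_rot']
print('tail tool', np.round(np.percentile(q,[1,50,99],axis=0),4))
t=q[:,2]
xs=np.arange(.012,.055,.006); print([(round(x,3),round(np.percentile(q[abs(q[:,0]-x)<.003,2],20),4), round(np.median(q[abs(q[:,0]-x)<.003,1]),4)) for x in xs if (abs(q[:,0]-x)<.003).any()])
```

```text
rect [ 0.4962 -0.1879] [0.0597 0.0901] 74.06665802001953
depth base [ 0.4965 -0.1886] [0.0601 0.0902] 74.17393493652344
ang -15.826065063476562 603 0.34329706873056004
-1 305 [-0.0968 -0.0283 -0.0243] [-0.0178  0.068 ]
   z 0.018 [-0.0043  0.006 ] 11 -0.0299
   z 0.022 [-0.0057  0.0057] 10 -0.03
   z 0.026 [-0.0055  0.0051] 18 -0.0299
   z 0.03 [-0.0055  0.0072] 47 -0.028
   z 0.034 [-0.0115  0.0108] 59 -0.0279
   z 0.038 [-0.0155  0.0171] 64 -0.0278
1 298 [0.0237 0.0255 0.0298] [-0.0173  0.018 ]
   z 0.018 [-0.006   0.0059] 15 0.0242
   z 0.022 [-0.0062  0.0059] 18 0.0242
   z 0.026 [-0.0059  0.0056] 23 0.0243
   z 0.03 [-0.0091  0.0062] 50 0.0261
   z 0.034 [-0.0131  0.0138] 59 0.0258
   z 0.038 [-0.017   0.0177] 63 0.0258
tail tool [[ 0.02   -0.0053 -0.0247]
 [ 0.0371  0.0006 -0.0221]
 [ 0.0517  0.0063 -0.0164]]
[(np.float64(0.018), np.float64(-0.0227), np.float64(0.0011)), (np.float64(0.024), np.float64(-0.023), np.float64(0.0003)), (np.float64(0.03), np.float64(-0.023), np.float64(0.0007)), (np.float64(0.036), np.float64(-0.0229), np.float64(0.0003)), (np.float64(0.042), np.float64(-0.0231), np.float64(0.0003)), (np.float64(0.048), np.float64(-0.0229), np.float64(0.0005)), (np.float64(0.054), np.float64(-0.0219), np.float64(0.0007))]
```

```bash
python3 -c "
from h import *
delta([.4968,-.1884,.08],downR(-15.85))"
```

```text
d [-0.0204 -0.077   0.1204] rv [0.04 0.03 5.93] |d| 0.144 ang 5.9
```

Converted, 0.12 m is 0.3, 0.105 m is 0.2625, 6 degrees is 0.1.

Call:
jog_arm(
  moves=[
    [-0.0175, -0.0625, 0.05, 0, 0, 0.0333, 0],
    [-0.035, -0.1375, 0.1125, 0, 0, 0.0667, 0],
    [-0.05, -0.1925, 0.1875, 0, 0, 0.1, 0],
    [-0.051, -0.1925, 0.2625, 0, 0, 0.1, 0],
    [-0.051, -0.1925, 0.3, 0, 0, 0.0988, 0],
    [-0.051, -0.1925, 0.3, 0, 0, 0.0988, 0],
    [-0.051, -0.1925, 0.3, 0, 0, 0.0988, 0],
  ],
)

```text
t: 5.95
ee_pos: [0.4973, -0.1891, 0.0815]
eef_rot: [[-0.962, 0.274, 0.002], [0.274, 0.962, -0.0], [-0.002, 0.0, -1.0]]
ft_force: [0.8, 0.1, -1.2]
grip_width: 0.119
grip_force: 49.0
```

```bash
python3 -c "
from h import *
snap('wrist');s=load('wrist')
delta([.4968,-.1884,.019],downR(-15.85))
o=bot.observe()
uv=np.array([(u,v) for v in range(150,235) for u in range(285,345)]); P=cloud(s,uv); q=(P-o['ee_pos'])@o['eef_rot']; q=q[(q[:,2]<0)]
print(np.round(np.percentile(q,[1,50,99],axis=0),4))
"
```

```text
d [0.0011 0.0007 0.0629] rv [-0.01  0.16 -0.03] |d| 0.063 ang 0.2
[[ 0.0205 -0.0051 -0.1428]
 [ 0.0374  0.0007 -0.022 ]
 [ 0.0693  0.0066 -0.0161]]
```

Converted, 0.055 m is 0.1375, 0.05 m is 0.125.

Call:
jog_arm(
  moves=[
    [0, 0, 0.0375, 0, 0, 0, 0],
    [0, 0, 0.075, 0, 0, 0, 0],
    [0, 0, 0.105, 0, 0, 0, 0],
    [0, 0, 0.125, 0, 0, 0, 0],
    [0, 0, 0.1375, 0, 0, 0, 0],
    [0, 0, 0.1375, 0, 0, 0, 0],
    [0, 0, 0.1375, 0, 0, 0, 0],
  ],
)

```text
t: 6.7
ee_pos: [0.4973, -0.1897, 0.0262]
eef_rot: [[-0.962, 0.274, 0.002], [0.274, 0.962, -0.0], [-0.002, 0.0, -1.0]]
ft_force: [-0.6, 0.0, -1.8]
grip_width: 0.12
grip_force: 49.0
```

Call:
jog_arm(
  moves=[
    [0, 0, 0.0025, 0, 0, 0, 0],
    [0, 0, 0.005, 0, 0, 0, 0],
    [0, 0, 0.0075, 0, 0, 0, 0],
    [0, 0, 0.01, 0, 0, 0, 0],
    [0, 0, 0.01, 0, 0, 0, 0],
  ],
)

```text
t: 7.2
ee_pos: [0.497, -0.1895, 0.0217]
eef_rot: [[-0.962, 0.275, 0.001], [0.275, 0.962, 0.0], [-0.001, 0.0, -1.0]]
ft_force: [-0.3, 0.0, -2.1]
grip_width: 0.114
grip_force: 49.0
```

```bash
python3 -c "
from h import *
delta([.4968,-.1884,.019],downR(-15.85))"
```

```text
d [0.0005 0.001  0.0027] rv [ 0.03  0.04 -0.09] |d| 0.003 ang 0.1
```

No contact yet. I'll keep lowering in small steps until it touches.

Converted, 0.002 m is 0.005, 0.001 m is 0.0025.

Call:
jog_arm(
  moves=[
    [0, 0, 0.0025, 0, 0, 0, 0],
    [0, 0, 0.005, 0, 0, 0, 0],
    [0, 0, 0.005, 0, 0, 0, 0],
    [0, 0, 0.005, 0, 0, 0, 0],
  ],
)

```text
t: 7.6
ee_pos: [0.4971, -0.1896, 0.0198]
eef_rot: [[-0.962, 0.275, 0.001], [0.275, 0.962, 0.0], [-0.001, 0.0, -1.0]]
ft_force: [-0.4, 1.1, -1.6]
grip_width: 0.119
grip_force: 49.0
```

Call:
jog_arm(
  moves=[
    [0, 0, 0.0025, 0, 0, 0, 0],
    [0, 0, 0.0025, 0, 0, 0, 0],
    [0, 0, 0.0025, 0, 0, 0, 0],
  ],
)

```text
t: 7.9
ee_pos: [0.4972, -0.1895, 0.019]
eef_rot: [[-0.962, 0.274, 0.001], [0.274, 0.962, 0.0], [-0.001, 0.0, -1.0]]
ft_force: [-0.3, 2.0, 3.8]
grip_width: 0.121
grip_force: 49.5
```

Converted, 0.0006 m is 0.0015, 0.0005 m is 0.0013.

Call:
jog_arm(
  moves=[
    [0, 0.0013, 0.0008, 0, 0, 0, 0],
    [0, 0.0013, 0.0015, 0, 0, 0, 0],
    [0, 0.0013, 0.0015, 0, 0, 0, 0],
  ],
  grip_n=20,
)

```text
t: 8.2
ee_pos: [0.4973, -0.1894, 0.0189]
eef_rot: [[-0.962, 0.274, 0.002], [0.274, 0.962, -0.001], [-0.002, -0.0, -1.0]]
ft_force: [-2.7, -0.5, 8.0]
grip_width: 0.122
grip_force: 50.0
```

```bash
python3 -c "
from h import *
s=snap('side'); i=s['img']; w=snap('wrist')
a=cv2.resize(i[190:250,290:370],(400,300),interpolation=2); b=w['img'][100:400,120:520]
cv2.imwrite('pics/seat.png',np.hstack([a,b]))
o=bot.observe();s=load('wrist')
uv=np.array([(u,v) for v in range(140,235) for u in range(280,350)]); P=cloud(s,uv); q=(P-o['ee_pos'])@o['eef_rot']; q=q[(q[:,2]<-.012)&(q[:,2]>-.03)]
print(np.round(np.percentile(q,[1,50,99],axis=0),4))"
```

```text
[[ 0.0204 -0.013  -0.0244]
 [ 0.0323  0.0004 -0.022 ]
 [ 0.0517  0.0135 -0.0145]]
```

View pics/seat.png

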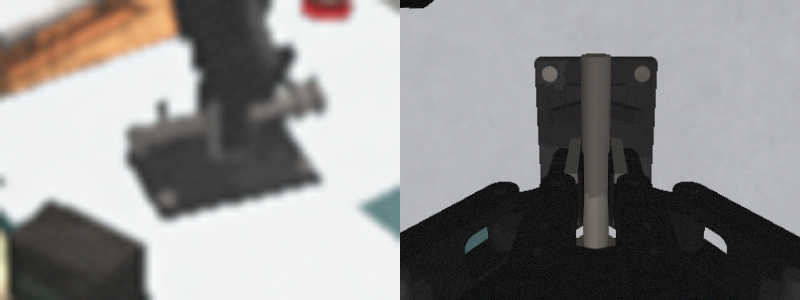

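The side crop shows the spindle lying in both vees with its collars past the far vee. The wrist crop shows the shaft centred on the base plate. Contact force is about 8–10 N, so I'll release and retreat straight up.

Call:
jog_arm(
  moves=[
    [0, 0, 0, 0, 0, 0, 0.1],
    [0, 0, 0, 0, 0, 0, 0.2],
    [0, 0, 0, 0, 0, 0, 0.35],
    [0, 0, 0, 0, 0, 0, 0.4],
    [0, 0, 0, 0, 0, 0, 0.4],
  ],
)

```text
t: 8.8
ee_pos: [0.4972, -0.189, 0.018]
eef_rot: [[-0.962, 0.274, 0.001], [0.274, 0.962, 0.0], [-0.001, 0.0, -1.0]]
ft_force: [-0.4, -0.8, 0.1]
grip_width: 0.398
grip_force: 0.0
```

Call:
jog_arm(
  moves=[
    [0, 0, -0.025, 0, 0, 0, 0.4],
    [0, 0, -0.075, 0, 0, 0, 0.4],
    [0, 0, -0.15, 0, 0, 0, 0.4],
    [0, 0, -0.25, 0, 0, 0, 0.4],
    [0, 0, -0.35, 0, 0, 0, 0.4],
    [0, 0.1, -0.425, 0, 0, 0, 0.4],
    [0, 0.2, -0.45, 0, 0, 0, 0.4],
    [0, 0.2, -0.45, 0, 0, 0, 0.4],
    [0, 0.2, -0.45, 0, 0, 0, 0.4],
  ],
)

```text
t: 9.7
ee_pos: [0.5189, -0.1116, 0.1988]
eef_rot: [[-0.962, 0.273, 0.002], [0.273, 0.962, -0.0], [-0.002, 0.0, -1.0]]
ft_force: [0.5, -0.4, 1.0]
grip_width: 0.399
grip_force: 0.0
```

Run:
```python
from h import *
s=snap('wrist','wrist5.png'); snap('scene','scene5.png')
g=s['img'].astype(int); a=np.radians(-15.85); ax=np.array([[np.cos(a),-np.sin(a)],[np.sin(a),np.cos(a)]])
uv=np.array([(u,v) for v in range(100,330) for u in range(150,340)]); P=cloud(s,uv); c=g[uv[:,1],uv[:,0]]
w=(P[:,:2]-[.4963,-.1883])@ax
k=(abs(w[:,0])<.08)&(abs(w[:,1])<.025)&(P[:,2]>.03)&(P[:,2]<.06)&(c.min(1)>70)
f=np.polyfit(w[k,0],w[k,1],1); print(k.sum(),'x',np.percentile(w[k,0],[1,99]),'y',np.median(w[k,1]),'yaw err',f[0],'top z',np.percentile(P[k,2],[50,90]))
for x in np.arange(-.05,.06,.01):
    j=k&(abs(w[:,0]-x)<.004); print(round(x,2),j.sum(),np.round([P[j,2].max(),np.median(w[j,1])] if j.any() else 0,4))
```

```text
1434 x [-0.04948355  0.05371978] y 0.0008902821296307295 yaw err -0.00435948126258481 top z [0.04166439 0.04426324]
-0.05 62 [0.0435 0.0013]
-0.04 103 [0.0439 0.0014]
-0.03 113 [0.0443 0.0014]
-0.02 104 [0.0436 0.0007]
-0.01 100 [0.0435 0.0009]
0.0 101 [0.0434 0.0009]
0.01 97 [0.0437 0.0006]
0.02 97 [0.0444 0.001 ]
0.03 99 [0.0436 0.0006]
0.04 153 [0.0483 0.0009]
0.05 154 [0.0493 0.0011]
```

View pics/wrist5.png

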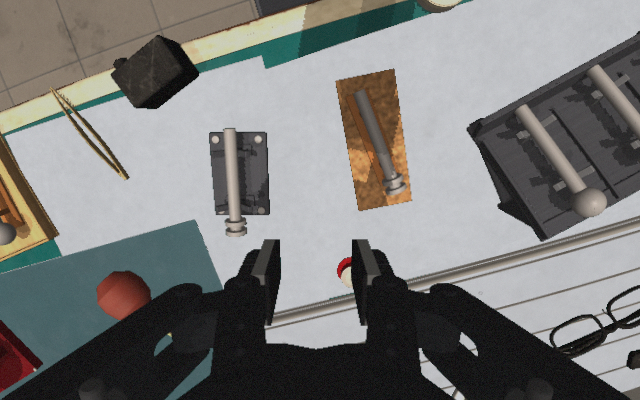

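The rings spindle lies level in the cradle at (234,180), centred to about 1 mm with a level top line. The collars at (236,225) are clear of the vees. The robot is clear of everything, so I'm handing in.

```bash
python3 -c "
from rig import bot
print(bot.close_job())"
```

```text
the job is handed in; nothing more can be done
None
```

The pad sample was the two-collar one, so I moved the rings spindle from the rack into both cradle vees: level, centred to about 1 mm, let go once seated, and handed in at about 10 s; no verdict was returned.

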